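# Clip the release tag onto a battery pack's eye

## Task

Take the tagged snap hook out of its slotted stand and clip it onto the steel eye of the battery pack by pressing its sprung gate down against the eye's bar until it snaps shut behind the bar; then give it a light upward tug of about 10 N to feel that it has caught. Lower it until it hangs by its spine on the bar with its gate shut, and let go. The eye is only bonded on, so never load it with more than 20 N, and leave the other things on the bench where they are.

Things in the scene. Friction and masses are not known exactly. Their poses are not given: they have to be found in the camera images.
- hook: Steel snap hook with a tag tab upright in the stand, gate down. Origin: middle of its underside; x along its length, y across its thickness, z up. Seen from the side a closed frame, x -32 to +38, z 0 to 42 mm: 8 mm round bar at the ends and below, a straight spine on top. The underside is open from x = -16 to +16 mm (rounded end of the fixed nose); the gate closes it. About 120 g, bottom-heavy.
- spine (a point): middle of the underside of the hook's spine, x = 8, z = 33 mm of the hook; spine 9 mm high, 10 mm thick. Free height inside, shut gate to spine, 26 mm. The bar can come up to here, so keep the fingertips above this height.
- entry (a point): on the underside of the shut gate, x = 8, z = 1 mm of the hook, straight below tab: where the eye's bar should press the gate.
- tab (a point): point to grip on the hook's tab, x = 8, z = 57 mm of the hook. The tab is black plastic with a paper label, 40 mm long (x -12 to +28), 10 mm thick in y, from the spine up to z = 78 mm. Grip across y.
- gate (a joint): Gate of the hook, 6 mm round bar hinged at x = -20, z = 4 mm, free end at x = 15.5 mm. 0 = shut (on a stop, cannot go outward); grows as pressed inward, to 1.1 rad. Spring 0.066 N m when shut plus 0.22 N m per rad: the push at the entry peaks at 6 to 10 N. 26 to 31 mm after first touch the bar slips past its end, the push drops away and it springs shut; 2 to 5 mm on, the bar hits the spine.
- pack: The battery pack with the eye: fixed blue box 150 x 100 x 85 mm (x, y, z) with yellow end faces, a dark steel plate 4 mm thick on its lid. Origin: centre of its underside, z up. It changes places with bare_pack.
- eye (a point): Nominal middle of the axis of the eye's bar, 50 mm above the lid; axes as the pack's. The eye is a rigid U of 8 mm round steel: its bar runs along y, straight for 40 mm, posts at y = -26 and +26 mm (44 mm clear). Its legs are screwed in by hand: the bar really stands up to 7 mm higher or lower than this point, which is not measured, so find it by touch; it does not move under load.
- stand: Fixed grey plastic stand, base 96 x 60 x 6 mm, with two slotted posts 32 mm high in which the ends of the hook stand with about 1 mm of play to each side; the hook lifts straight up out of it. Origin: underside, below the hook's origin; x along the hook's length.
- bare_pack: Bystander: fixed blue box of the same size and steel plate, but with two low black studs and no eye. Origin: centre of its underside.
- tape: bystander: loose roll of yellow tape lying flat, 90 mm across, 22 mm high; origin under its centre
- plug: bystander: loose small yellow connector, 28 mm long, 14 mm high; origin underneath
- screwdriver: bystander: loose screwdriver lying on the bench; origin underneath
- mug: bystander: loose white mug, 80 mm across, 90 mm high; origin under its centre
- glue: bystander: loose white bottle, 40 mm across, 110 mm high; origin under its centre
- carton: bystander: loose cardboard carton 90 x 120 x 50 mm; origin under its centre
Not all that is in view belongs to the job. Several things have the shape of the hook; the one meant has the colours described above.

How it is judged:
On the way, in this order (a step that is already met when the one before it is completed fails the run):
1. the eye's bar is inside the hook and the gate has sprung shut behind it (x of eye in the frame of hook between -0.024 and 0.03 m and y of eye in the frame of hook between -0.022 and 0.022 m and z of eye in the frame of hook between 0.012 and 0.045 m and value of joint gate below 0.1 rad), for 0.1 s.
2. tugged up: with the gate shut, the bar bears on the gate side of the hook with more than 5 N (x of eye in the frame of hook between -0.024 and 0.03 m and y of eye in the frame of hook between -0.022 and 0.022 m and value of joint gate below 0.1 rad and z of eye in the frame of hook between 0.002 and 0.02 m and contact force between hook and pack above 5 N), for 0.3 s.
At the end, for the whole second after the job is handed in: The hook hangs released and still (under 30 mm/s and 0.3 rad/s) on the eye: the nominal bar point of the eye lies at x -24 to 30, y within 22, z 12 to 45 mm in the hook's frame, so that the bar is inside it, and the gate is shut (under 0.10 rad) (all of step 1 and linear speed of hook below 0.03 m/s and angular speed of hook below 0.3 rad/s); the robot touches nothing.
It fails at once if the hook loads the pack or its eye with more than 20 N (contact force between hook and pack above 20 N).
It fails at once if the fingers or arm load the pack with more than 20 N (contact force between any of the arm, the fingers and pack above 20 N).
It fails at once if a loose bystander is moved by more than 25 mm (distance of any of tape, plug, screwdriver, mug, glue, carton from where it was at the start of the episode above 0.025 m).
It also fails if it takes over 67 s, if anything falls off the work surface, if the arm or the gripper's body presses on something with over 40 N, if the wrist force passes 120 N, or if a joint passes its speed limit or range.

## Robot

A 6-joint arm with a two-finger parallel gripper is mounted at the origin on the work surface. World frame = base frame: x ahead of the robot, y to its left, z up, the work surface at z = 0. Lengths are in m, angles in rad, forces in N, time in s.
With the tool pointing down it reaches from about 0.4 to 0.825 m from the base axis. Payload 7 kg.
Tool frame: the origin (TCP) lies at the very end of the fingers, on their centre line; the grasp point (between the pads) lies 19 mm behind it; z points along the fingers, y is the line along which they close (so a half turn about z gives the same grasp; the last joint's range is limited). The gripper opens to 88 mm and grips with 3 to 60 N. Pads are 19 mm wide; open, the fingers measure 130 mm over their backs; the gripper's body (78 mm by 193 mm) begins 47 mm behind the grasp point.
Start: joints at [-0.929, 0.359, 0.012, 0, -1.224, -0.288], TCP at [0.234, -0.633, 0.227] pointing down, gripper open.
Joint ranges: [-3.07, 3.07], [-1.43, 2.12], [-1.02, 1.25], [-3.03, 1.67], [-3.05, -0], [-3.03, 3.03]. Speed limits (rad/s): [2.39, 2.39, 3.01, 3.14, 3.14, 3.14].

## Interface

Orientations are given as [roll, pitch, yaw] about the fixed x, y, z axes, in that order (R = Rz(yaw) Ry(pitch) Rx(roll)).
In Python, from station import arm, grab_frame gives the robot as it stands.
- The arm moves only by the tool jog_arm, never from a script. Its argument "deltas" is a list that holds one entry, the list of rows, each a list of 4 numbers: the shift along the tool's x, y, z in units of 60 mm (1.0 is 60 mm), then the turn about the tool's z in units of 5 degrees (1.0 is 5 degrees). A call has 1 to 8 rows; each row is the pose to reach, as a shift and turn from the pose commanded when the call began, along the tool's axes at that moment; what a row does not reach only later rows make up. A row lasts 1/8 s, in which the tool goes at most 62.5 mm and 10.7 degrees, less where a joint would pass 70% of its speed; a pose out of reach is approached as far as the arm can. A call with a gripper value outside its range is refused whole. "grip" is the finger opening in mm, from 0 to 87.6, set as the call begins (left out, the last holds). The fingers move at their own pace and stop on an object; "squeeze" is the grip in N (left out, the last holds). Time passes only in rows, so rows that repeat a pose let the fingers close. It gives the time, the measured TCP pose, the force, the opening and the grip force at its end, in the units of the state.
- arm.get_state(): the state, without advancing time (a new reading comes with each control period).
- grab_frame(name): name is "scene" or "top" or "wrist"; returns a dict with "img" (400x640x3 uint8, red, green, blue), "vfov" (degrees; the focal length in pixels is half the picture's height over the tangent of half this angle, whatever the lens; pixels are square), "cx", "cy" (the principal point, pixels), "dist_coeffs" ([k1, k2, p1, p2, k3] as OpenCV has them; the pictures are not rectified), "xyz" and "rotation" of the camera in the world. Camera axes: x right, y down, z forward; pixel columns grow to the right and rows downward; lengths in m; the calibration is good to about 2 mm. A picture is of the moment at which its call begins. There is no depth.
- arm.job_done(): hands the job in; it is judged then, once.
The state is a dict: "t": time; "q": joint angles; "qd": joint speeds; "joint_efforts": joint torques, N m; "eef_pos": TCP position; "ee_rot": TCP orientation; "force": force on the tool from outside, world axes, zero at the start; "moment": the same for the moment, N m; "width": finger opening in m; "gripper_force": force on a finger pad.
Only numpy, scipy, OpenCV 4.12 (cv2) and the standard library are available. Lean on these libraries where they do the work, as an engineer would, in place of code of your own. Each camera call takes 0.05 s, during which the arm holds its last target. There are 200 camera calls.

## Working session

There is one attempt and no reset: what is moved stays moved. The work goes in short steps, Python scripts to look and compute and a tool call to move; the robot and the scene stay as the last step left them, time stands still between calls to the robot, and variables do not carry over. Pictures are saved under pics/ and viewed, at most 12 in all, crops included, and the job is handed in when it is done.

Besides the shell and the picture viewer there is one more tool, called after "Request:" by a JSON object that holds its "name" and its "arguments", one argument or row to a line. jog_arm: Moves the arm, as the interface text tells. Its arguments: {"type":"object","properties":{"deltas":{"type":"array"},"grip":{"type":"number"},"squeeze":{"type":"number"}},"required":["deltas"]}

```bash
mkdir -p pics; ls; cat > h.py <<'E'
import numpy as np, cv2, pickle
from station import arm, grab_frame
def grab(n,f):
    d=grab_frame(n); cv2.imwrite(f'pics/{f}.png',d['img'][:,:,::-1]); pickle.dump(d,open(f'{f}.pkl','wb')); return d
def load(f): return pickle.load(open(f'{f}.pkl','rb'))
def K(d):
    f=d['img'].shape[0]/2/np.tan(np.radians(d['vfov'])/2)
    return np.array([[f,0,d['cx']],[0,f,d['cy']],[0,0,1.]])
def rot(d):
    R=np.array(d['rotation'],float)
    if R.shape==(3,3): return R
    from scipy.spatial.transform import Rotation as Q
    return Q.from_euler('xyz',R).as_matrix() if R.size==3 else None
def rays(d,p):
    u=cv2.undistortPoints(np.array(p,float).reshape(-1,1,2),K(d),np.array(d['dist_coeffs'],float)).reshape(-1,2)
    return np.c_[u,np.ones(len(u))]@rot(d).T
def onz(d,p,z):
    r=rays(d,p); c=np.array(d['xyz']); return c+r*((z-c[2])/r[:,2])[:,None]
def proj(d,P):
    R=rot(d); t=-R.T@np.array(d['xyz'])
    return cv2.projectPoints(np.array(P,float).reshape(-1,3),cv2.Rodrigues(R.T)[0],t,K(d),np.array(d['dist_coeffs'],float))[0].reshape(-1,2)
def tri(d1,p1,d2,p2):
    A=np.zeros((3,3));b=np.zeros(3)
    for d,p in((d1,p1),(d2,p2)):
        r=rays(d,[p])[0]; r/=np.linalg.norm(r); M=np.eye(3)-np.outer(r,r); A+=M; b+=M@np.array(d['xyz'])
    return np.linalg.solve(A,b)
E
python3 - <<'E'
from h import *
a=grab('scene','scene');b=grab('top','top')
for d in(a,b): print(d['vfov'],d['cx'],d['cy'],d['dist_coeffs'],d['xyz'],d['rotation'])
print(arm.get_state())
E
```

```text
pics
42.33989973472779 323.68421523765306 192.62209006564305 [-0.02945561  0.          0.          0.          0.        ] [1.11614907 0.73093201 1.04601001] [-2.38417988e+00  3.38374372e-04  2.45094741e+00]
46.480174188871075 320.39775675965393 194.22667871725957 [-0.13544954  0.          0.          0.          0.        ] [0.31746758 0.03194875 1.51531242] [-2.96237642 -0.00411182 -1.56467561]
{'t': 0.1, 'q': array([-9.28909629e-01,  3.59304043e-01,  1.11585290e-02, -3.46554680e-04,
       -1.22410604e+00, -2.88055953e-01]), 'qd': array([-9.89730578e-04,  8.14695037e-05,  3.23423988e-03,  4.31189132e-04,
       -1.19352112e-03, -1.33224853e-03]), 'joint_efforts': array([-1.26188821e-03, -5.84164310e+01,  2.93749791e+01,  7.01554924e+00,
        1.01432964e-02, -5.50372965e-05]), 'eef_pos': array([ 0.23368774, -0.63278473,  0.22572029]), 'ee_rot': array([ 3.14010482e+00, -1.01077339e-04, -2.78787983e+00]), 'force': array([-0.17277054, -1.35076729,  0.10675969]), 'moment': array([ 0.06520143, -0.0244419 ,  0.03411137]), 'gripper_force': 0.0, 'width': 0.0877211413876658}
```

View pics/top.png

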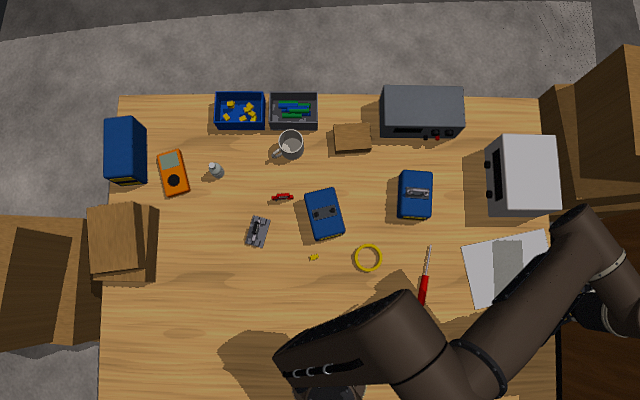

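View pics/scene.png

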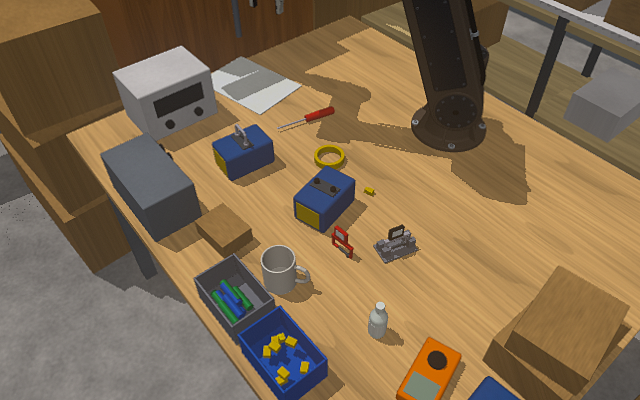

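```bash
python3 - <<'E'
from h import *
def crop(n,x,y):
    return cv2.resize(cv2.imread(f'pics/{n}.png')[y:y+60,x:x+80],(400,300),interpolation=cv2.INTER_CUBIC)
cv2.imwrite('pics/c1.png',np.vstack([np.hstack([crop('top',217,200),crop('top',375,163)]),np.hstack([crop('scene',357,214),crop('scene',203,117)])]))
E
```

```text
(no output)
```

View pics/c1.png

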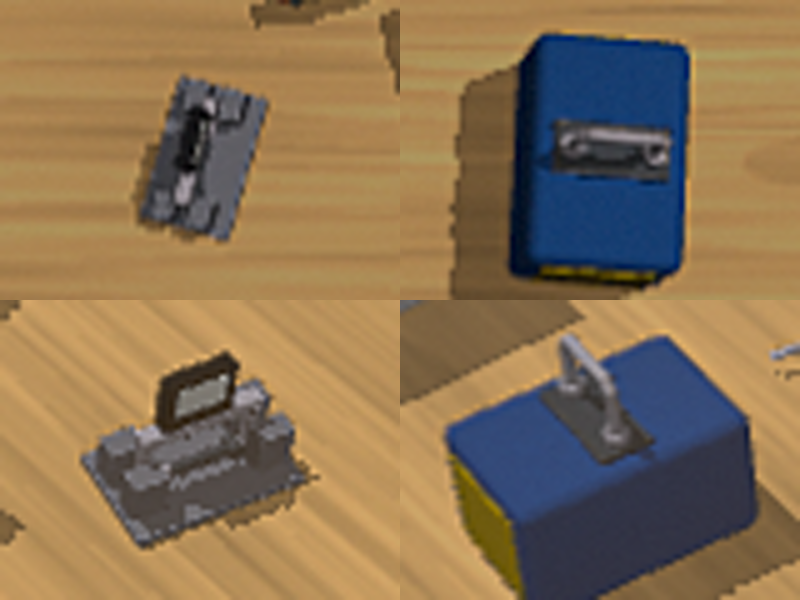

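```bash
python3 - <<'E'
from h import *
t=load('top');s=load('scene')
c=np.array([(183,76),(268,100),(226,242),(138,220)])/5+[217,200]
P=onz(t,c,.006);print(P,P.mean(0));e=P[0]-P[3]+P[1]-P[2];print('stand yaw',np.degrees(np.arctan2(e[1],e[0])))
# tab centre top view top and scene centre of tab
a=np.array([197,143])/5+[217,200]; 
print('tab',onz(t,[a],.085))
b=np.array([199,392-300])/5+[357,214]
print('tabtri',tri(t,a,s,b))
# scene tab top corners
print('lid')
l=np.array([(540-400,35),(690-400,45),(684-400,275),(512-400,270)])/5+[375,163]
L=onz(t,l,.085);print(L,L.mean(0))
bar=np.array([(572-400,133),(668-400,138)])/5+[375,163]
B=onz(t,bar,.143);print(B,B.mean(0));e=B[0]-B[1];print(np.degrees(np.arctan2(e[1],e[0])))
bs=np.array([(565-400,340-300),(608-400,385-300)])/5+[203,117]
B=onz(s,bs,.143);print(B,B.mean(0));e=B[1]-B[0];print(np.degrees(np.arctan2(e[1],e[0])))
E
```

```text
[[0.51962566 0.24574159 0.006     ]
 [0.5042761  0.18951632 0.006     ]
 [0.4114552  0.21467876 0.006     ]
 [0.42508589 0.2723936  0.006     ]] [0.46511071 0.23058257 0.006     ]
stand yaw -15.458743935365497
tab [[0.46737889 0.22463351 0.085     ]]
tabtri [0.46966629 0.22866108 0.05899476]
lid
[[ 0.65641334 -0.23355748  0.085     ]
 [ 0.65086677 -0.32979453  0.085     ]
 [ 0.5035988  -0.32049714  0.085     ]
 [ 0.50632156 -0.21213178  0.085     ]] [ 0.57930012 -0.27399523  0.085     ]
[[ 0.58213941 -0.24064545  0.143     ]
 [ 0.57950034 -0.29932537  0.143     ]] [ 0.58081987 -0.26998541  0.143     ]
87.42491844173725
[[ 0.59526163 -0.27849684  0.143     ]
 [ 0.5982419  -0.23132773  0.143     ]] [ 0.59675177 -0.25491228  0.143     ]
86.38470844324698
```

```bash
cat >> h.py <<'E'
from scipy.spatial.transform import Rotation as Q
def delta(target,yaw_deg=None,base=None,byaw=None):
    s=arm.get_state(); R=Q.from_euler('xyz',s['ee_rot']).as_matrix()
    d=R.T@(np.array(target)-s['eef_pos'])/.06
    t=0
    if yaw_deg is not None:
        t=-((yaw_deg-np.degrees(s['ee_rot'][2])+90)%180-90)/5
    return np.round(d,3),round(t,3),s['eef_pos'].round(4),np.degrees(s['ee_rot']).round(2),s['force'].round(2)
def toolcam(d):
    s=arm.get_state(); R=Q.from_euler('xyz',s['ee_rot']).as_matrix(); return R.T@(np.array(d['xyz'])-s['eef_pos']), R.T@rot(d)
E
python3 - <<'E'
from h import *
d=grab('wrist','w0');print(toolcam(d),d['vfov'])
print(delta([.58,-.27,.30],177))
E
```

```text
(array([ 0.07167211, -0.00070432, -0.15813598]), array([[-1.19916361e-03, -9.63559418e-01, -2.67491702e-01],
       [ 9.99998888e-01, -1.39273391e-03,  5.33921612e-04],
       [-8.87009961e-04, -2.67490764e-01,  9.63560016e-01]])) 66.69844671312904
(array([-7.509,  3.676, -1.232]), np.float64(4.653), array([ 0.2337, -0.6329,  0.2258]), array([ 1.7993e+02, -1.0000e-02, -1.5973e+02]), array([ 0.21, -0.69, -0.32]))
```

Request:
{"name": "jog_arm", "arguments": {
  "deltas": [
    [[-0.8,0.4,-0.3,0.5],[-1.7,0.8,-0.6,1.0],[-2.6,1.25,-0.8,1.6],[-3.5,1.7,-1.0,2.2],[-4.4,2.15,-1.2,2.8],[-5.3,2.6,-1.2,3.4],[-6.2,3.0,-1.2,4.0],[-7.0,3.4,-1.2,4.6]]
  ]
}}

```text
t: 1.15
eef_pos: [0.5584, -0.2945, 0.2984]
ee_rot: [3.141, -0.0, 3.093]
force: [0.3, -0.5, -0.1]
width: 0.0874
gripper_force: 0.0
```

Request:
{"name": "jog_arm", "arguments": {
  "deltas": [
    [[-0.4,0.4,0,0],[-0.6,0.5,0,0],[-0.6,0.5,0,0]]
  ]
}}

```text
t: 1.52
eef_pos: [0.5948, -0.2679, 0.2978]
ee_rot: [3.141, -0.001, 3.095]
force: [0.1, -0.7, 0.0]
width: 0.0879
gripper_force: 0.0
```

```bash
python3 - <<'E'
from h import *
print(delta([.58,-.27,.30],177))
d=grab('wrist','w1');print(toolcam(d)[0])
print(delta([.465,.23,.30],164.5))
E
```

```text
(array([ 0.245, -0.047, -0.036]), np.float64(0.063), array([ 0.5948, -0.2679,  0.2978]), array([ 1.7999e+02, -6.0000e-02,  1.7731e+02]), array([ 0.05, -0.68,  0.03]))
[ 7.07864398e-02 -1.08083512e-04 -1.58005658e-01]
(array([ 2.546,  8.195, -0.028]), np.float64(2.553), array([ 0.5941, -0.2684,  0.2981]), array([ 1.8000e+02, -6.0000e-02,  1.7727e+02]), array([-0.43,  0.29, -0.66]))
```

View pics/w1.png

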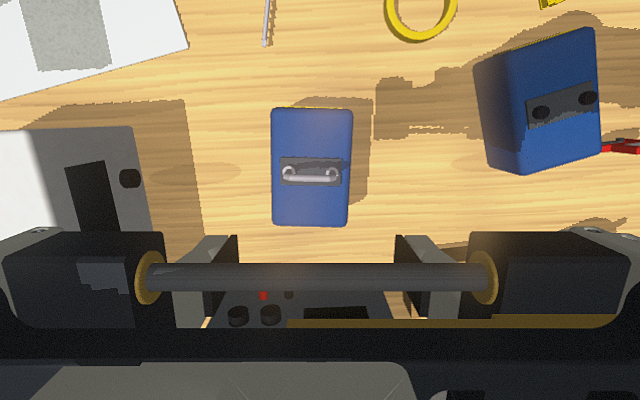

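```bash
python3 - <<'E'
from h import *
d=load('w1');g=cv2.cvtColor(d['img'],cv2.COLOR_RGB2HSV)
m=((g[...,0]>100)&(g[...,0]<125)&(g[...,1]>120)&(g[...,2]>60)).astype(np.uint8)
m[:, :240]=0;m[:,380:]=0;m[232:]=0
m=cv2.morphologyEx(m,cv2.MORPH_CLOSE,np.ones((31,31)))
c=max(cv2.findContours(m,0,1)[0],key=cv2.contourArea);print(cv2.boundingRect(c))
P=onz(d,c.reshape(-1,2),.085)
r=cv2.minAreaRect((P[:,:2]*1000).astype(np.float32));print('lid',r)
ft=onz(d,[(293,172),(332,172)],.09);print(ft)
i=cv2.resize(d['img'][145:195,268:356,::-1],(792,450),interpolation=cv2.INTER_CUBIC);cv2.imwrite('pics/c2.png',i)
E
```

```text
(315, 141, 36, 86)
lid ((604.3112182617188, -247.1665802001953), (39.73174285888672, 108.59147644042969), 84.2380599975586)
[[ 0.58504692 -0.2956819   0.09      ]
 [ 0.58733228 -0.24829445  0.09      ]]
```

View pics/c2.png

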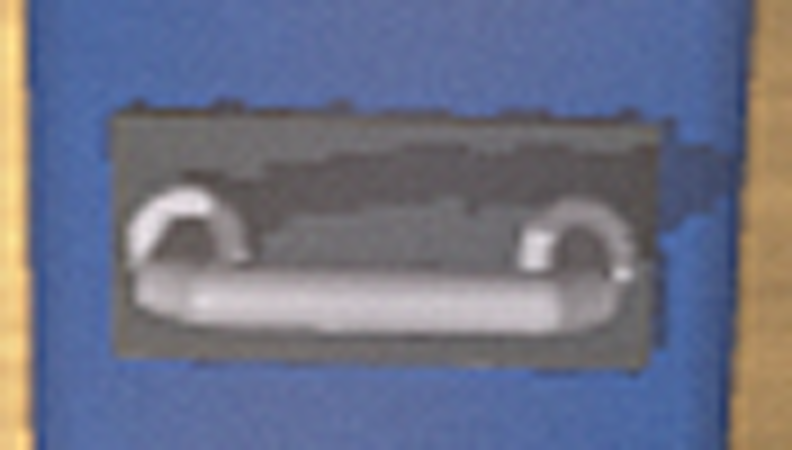

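Request:
{"name": "jog_arm", "arguments": {
  "deltas": [
    [[0.3,1.0,0,0.3],[0.6,2.0,0,0.6],[0.9,3.0,0,0.9],[1.2,4.0,0,1.3],[1.5,5.0,0,1.6],[1.8,6.0,0,2.0],[2.1,7.0,0,2.3],[2.4,7.9,0,2.5]]
  ]
}}

```text
t: 2.58
eef_pos: [0.4726, 0.2127, 0.2992]
ee_rot: [3.141, 0.001, 2.874]
force: [1.2, -0.4, 0.7]
width: 0.0877
gripper_force: 0.0
```

Request:
{"name": "jog_arm", "arguments": {
  "deltas": [
    [[0.1,0.2,0,0],[0.1,0.2,0,0],[0.1,0.2,0,0]]
  ]
}}

```text
t: 2.95
eef_pos: [0.4709, 0.224, 0.2987]
ee_rot: [-3.142, 0.0, 2.874]
force: [-0.2, 0.1, 0.1]
width: 0.0876
gripper_force: 0.0
```

```bash
python3 - <<'E'
from h import *
print(delta([.465,.23,.30],164.5))
d=grab('wrist','w2')
print(proj(d,[.465,.23,.07]))
x,y=proj(d,[.465,.23,.04])[0].astype(int)
i=cv2.resize(d['img'][y-50:y+50,x-66:x+67,::-1],(798,600),interpolation=cv2.INTER_CUBIC);cv2.imwrite('pics/c3.png',i);print(x-66,y-50)
E
```

```text
(array([ 0.122,  0.071, -0.022]), np.float64(0.038), array([0.4709, 0.224 , 0.2987]), array([-1.7999e+02,  1.0000e-02,  1.6469e+02]), array([-0.23,  0.07,  0.12]))
[[319.4440896  169.82948594]]
253 116
```

View pics/c3.png

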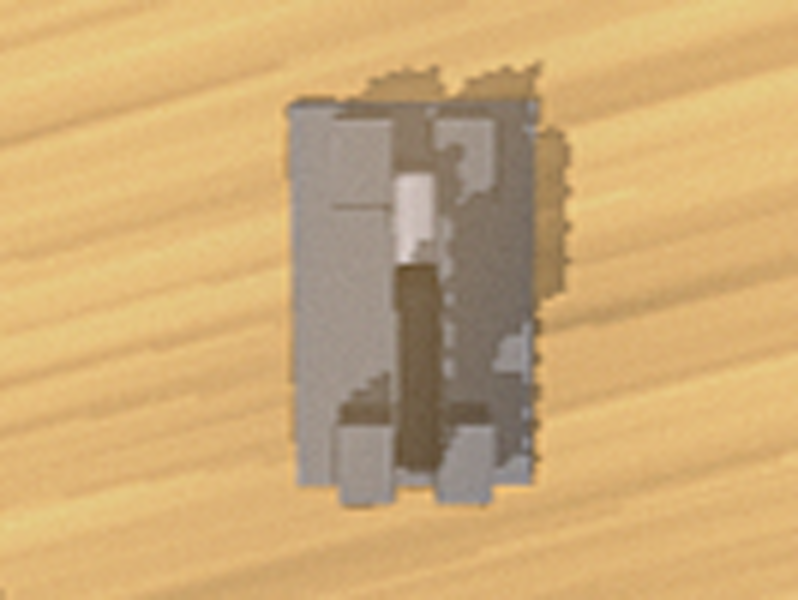

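```bash
python3 - <<'E'
from h import *
d=load('w2');o=np.array([253,116])
f=lambda p,z:onz(d,np.array(p)/6+o,z)
B=f([(290,102),(538,100),(532,485),(300,485)],.006);print(B,B.mean(0))
e=B[3]-B[0]+B[2]-B[1];a=np.arctan2(e[1],e[0]);print(np.degrees(a),np.linalg.norm(B[0]-B[3]),np.linalg.norm(B[1]-B[0]))
ux=np.array([np.cos(a),np.sin(a)]);uy=np.array([-ux[1],ux[0]]);c=B.mean(0)[:2]
def loc(n,p,z):
    q=f([p],z)[0][:2]-c;print(n,z,(q@ux*1000).round(1),(q@uy*1000).round(1))
for z in(.084,.088,.092):loc('tab far top',(418,468),z)
for z in(.048,.052,.055):loc('tab near bottom',(418,263),z);loc('spine near end',(415,173),z)
loc('tabR',(441,440),.086);loc('tabL',(396,440),.086)
loc('post near',(395,470),.038)
loc('posts',(340,500),.038);loc('posts',(493,500),.038);loc('posts',(333,120),.038);loc('posts',(493,120),.038)
d=load('w1');o=np.array([268,145])
f=lambda p,z:onz(d,np.array(p)/9+o,z)
pl=f([(112,112),(660,125),(648,367),(117,357)],.089);print('plate',pl,pl.mean(0))
e=pl[1]-pl[0]+pl[2]-pl[3];print(np.degrees(np.arctan2(e[1],e[0])))
b=f([(190,298),(560,305)],.135);print('bar',b,b.mean(0))
l=np.array([(272,108),(353,108),(348,226),(274,226)]);L=onz(d,l,.085);print(L,L.mean(0))
E
```

```text
[[0.41660802 0.21676819 0.006     ]
 [0.43202514 0.2745879  0.006     ]
 [0.52469547 0.24985981 0.006     ]
 [0.50897458 0.19274184 0.006     ]] [0.4705758  0.23348943 0.006     ]
-14.761088790268895 0.09544028488124617 0.05983983576711393
tab far top 0.084 24.0 -1.1
tab far top 0.088 23.0 -1.2
tab far top 0.092 22.0 -1.3
tab near bottom 0.048 -14.4 -0.1
spine near end 0.048 -34.2 -0.7
tab near bottom 0.052 -14.9 -0.2
spine near end 0.052 -34.6 -0.8
tab near bottom 0.055 -15.3 -0.3
spine near end 0.055 -34.8 -0.8
tabR 0.086 17.5 3.7
tabL 0.086 17.4 -5.7
post near 0.038 35.9 -5.6
posts 0.038 43.1 -18.7
posts 0.038 43.5 17.7
posts 0.038 -45.3 -18.9
posts 0.038 -45.0 17.1
plate [[ 0.56683154 -0.30965882  0.089     ]
 [ 0.57209544 -0.23646508  0.089     ]
 [ 0.60515273 -0.23896238  0.089     ]
 [ 0.60024285 -0.3116223   0.089     ]] [ 0.58608064 -0.27417715  0.089     ]
86.00989164152014
bar [[ 0.58389798 -0.29654962  0.135     ]
 [ 0.58687031 -0.25252808  0.135     ]] [ 0.58538414 -0.27453885  0.135     ]
[[ 0.50950231 -0.31542713  0.085     ]
 [ 0.51403484 -0.221035    0.085     ]
 [ 0.65977366 -0.2297633   0.085     ]
 [ 0.65513898 -0.32547032  0.085     ]] [ 0.58461245 -0.27292394  0.085     ]
```

```bash
python3 - <<'E'
from h import *
print(delta([.4752,.2315,.046],165.2))
E
```

```text
(array([-0.034,  0.14 ,  4.212]), np.float64(-0.106), array([0.471 , 0.2239, 0.2987]), array([1.8000e+02, 1.0000e-02, 1.6467e+02]), array([-0.01, -0.43,  0.32]))
```

Request:
{"name": "jog_arm", "arguments": {
  "deltas": [
    [[-0.03,0.14,0.6,-0.1],[-0.03,0.14,1.3,-0.1],[-0.03,0.14,2.0,-0.1],[-0.03,0.14,2.6,-0.1],[-0.03,0.14,3.0,-0.1],[-0.03,0.14,3.0,-0.1],[-0.03,0.14,3.0,-0.1]]
  ]
}}

```text
t: 3.88
eef_pos: [0.4754, 0.2328, 0.1197]
ee_rot: [3.141, 0.001, 2.884]
force: [0.9, 1.2, 0.1]
width: 0.0874
gripper_force: 0.0
```

```bash
python3 - <<'E'
from h import *
print(delta([.4752,.2315,.046],165.2))
d=grab('wrist','w3')
x,y=proj(d,[.475,.231,.07])[0].astype(int);x=max(x,100);print(x-100,y-75)
i=cv2.resize(d['img'][max(y-75,0):y+75,x-100:x+100,::-1],(800,600),interpolation=cv2.INTER_CUBIC);cv2.imwrite('pics/c4.png',i)
E
```

```text
(array([-1.000e-03, -2.400e-02,  1.228e+00]), np.float64(0.006), array([0.4754, 0.2328, 0.1197]), array([1.7995e+02, 5.0000e-02, 1.6523e+02]), array([0.85, 1.19, 0.13]))
213 145
```

View pics/c4.png

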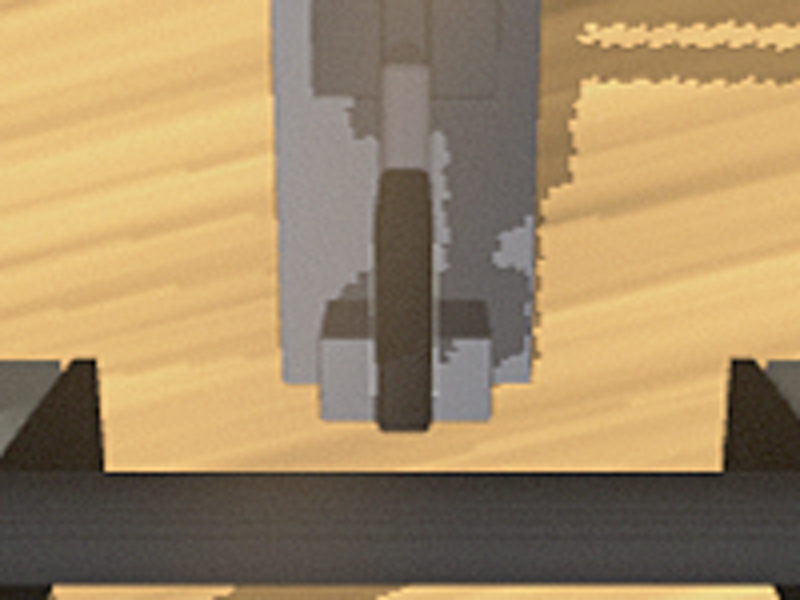

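```bash
python3 - <<'E'
from h import *
d=load('w3');o=np.array([213,145])
u=np.array([np.cos(np.radians(-14.8)),np.sin(np.radians(-14.8))]);v=np.array([-u[1],u[0]]);c=np.array([.4706,.2335])
for n,p,z in(('far',(404,428),.084),('far',(404,428),.088),('nearb',(406,168),.048),('nearb',(406,168),.052),('baseL',(283,383),.006),('baseR',(533,381),.006)):
    q=onz(d,[np.array(p)/4+o],z)[0][:2]-c;print(n,z,q@u*1000,q@v*1000)
E
```

```text
far 0.084 23.09196315749001 -1.1590052028799223
far 0.088 21.2412879511465 -1.1373037946442213
nearb 0.048 -14.967379200231957 -0.8361617739674793
nearb 0.052 -15.865850372975606 -0.8234777567784451
baseL 0.006 47.366761222887476 -30.65565470640891
baseR 0.006 46.936420285935355 29.47054928699654
```

Request:
{"name": "jog_arm", "arguments": {
  "deltas": [
    [[0.01,-0.02,0.5,0],[0.01,-0.02,0.9,0],[0.01,-0.02,1.15,0],[0.01,-0.02,1.22,0],[0.01,-0.02,1.22,0]]
  ]
}}

```text
t: 4.55
eef_pos: [0.4741, 0.2324, 0.0459]
ee_rot: [3.141, 0.0, 2.885]
force: [0.8, 0.3, 0.3]
width: 0.0878
gripper_force: 0.0
```

Request:
{"name": "jog_arm", "arguments": {
  "deltas": [
    [[0,0,0,0],[0,0,0,0],[0,0,0,0],[0,0,0,0],[0,0,0,0],[0,0,0,0],[0,0,0,0],[0,0,0,0]]
  ],
  "grip": 0,
  "squeeze": 40
}}

```text
t: 5.55
eef_pos: [0.4737, 0.232, 0.0454]
ee_rot: [-3.142, 0.0, 2.884]
force: [-0.1, 0.1, -0.5]
width: 0.0129
gripper_force: 0.0
```

Request:
{"name": "jog_arm", "arguments": {
  "deltas": [
    [[0,0,0,0],[0,0,0,0],[0,0,0,0]]
  ]
}}

```text
t: 5.92
eef_pos: [0.4737, 0.232, 0.0453]
ee_rot: [-3.142, -0.0, 2.885]
force: [-0.7, 0.4, -0.4]
width: 0.0096
gripper_force: 40.0
```

Request:
{"name": "jog_arm", "arguments": {
  "deltas": [
    [[0,0,-0.1,0],[0,0,-0.3,0],[0,0,-0.6,0],[0,0,-1.2,0],[0,0,-2.0,0],[0,0,-2.9,0],[0,0,-3.6,0],[0,0,-3.6,0]]
  ]
}}

```text
t: 6.92
eef_pos: [0.475, 0.233, 0.2661]
ee_rot: [3.135, 0.004, 2.885]
force: [-0.5, 0.3, -2.9]
width: 0.01
gripper_force: 40.0
```

```bash
python3 - <<'E'
from h import *
print(arm.get_state()['gripper_force'])
print(delta([.5854,-.2745,.22],176))
grab('wrist','w4');grab('scene','s4')
E
```

```text
39.993727058172226
(array([-3.924, -7.719,  0.736]), np.float64(-2.143), array([0.475 , 0.233 , 0.2661]), array([179.63,   0.26, 165.29]), array([-0.52,  0.27, -2.93]))
```

View pics/w4.png

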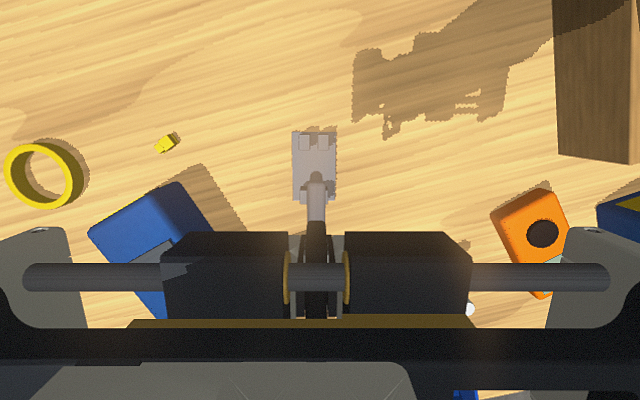

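Request:
{"name": "jog_arm", "arguments": {
  "deltas": [
    [[-0.3,-0.5,0,-0.2],[-0.7,-1.3,0,-0.5],[-1.2,-2.2,0,-0.8],[-1.7,-3.1,0,-1.1],[-2.2,-4.0,0,-1.4],[-2.6,-4.9,0,-1.7],[-3.0,-5.8,0,-2.0],[-3.4,-6.7,0,-2.1]]
  ]
}}

```text
t: 8.02
eef_pos: [0.5681, -0.2104, 0.2598]
ee_rot: [3.141, -0.003, 3.068]
force: [0.9, 1.0, -1.7]
width: 0.0097
gripper_force: 40.0
```

Request:
{"name": "jog_arm", "arguments": {
  "deltas": [
    [[-0.2,-0.5,0,0],[-0.4,-0.9,0,0],[-0.45,-1.0,0,0],[-0.45,-1.0,0,0],[-0.45,-1.0,0,0]]
  ]
}}

```text
t: 8.65
eef_pos: [0.591, -0.2696, 0.2611]
ee_rot: [3.141, -0.001, 3.068]
force: [0.6, -0.3, -2.5]
width: 0.0097
gripper_force: 40.0
```

```bash
python3 - <<'E'
from h import *
print(delta([.5845,-.2745,.205],176))
E
```

```text
(array([ 0.101, -0.09 ,  0.935]), np.float64(-0.038), array([ 0.591 , -0.2696,  0.2611]), array([ 1.7998e+02, -4.0000e-02,  1.7581e+02]), array([ 0.59, -0.28, -2.45]))
```

Request:
{"name": "jog_arm", "arguments": {
  "deltas": [
    [[0.1,-0.09,0.2,0],[0.1,-0.09,0.5,0],[0.1,-0.09,0.8,0],[0.1,-0.09,0.93,0],[0.1,-0.09,0.93,0],[0.1,-0.09,0.93,0]]
  ]
}}

```text
t: 9.4
eef_pos: [0.5853, -0.2755, 0.206]
ee_rot: [-3.141, 0.001, 3.068]
force: [-1.1, 0.3, -0.4]
width: 0.0099
gripper_force: 40.0
```

```bash
python3 - <<'E'
from h import *
print(delta([.5845,-.2745,.205],176))
d=grab('scene','s5');t=grab('top','t5');w=grab('wrist','w5')
p=proj(d,[.585,-.2745,.17])[0].astype(int)
def crop(im,x,y,a,b,s): return cv2.resize(im[y:y+b,x:x+a,::-1],None,fx=s,fy=s,interpolation=cv2.INTER_CUBIC)
o=p-[33,40];print(o)
A=crop(d['img'],*o,66,90,6)[:540,:396]
q=proj(w,[.585,-.2745,.14])[0].astype(int);o=q-[50,60];print(o,q)
B=crop(w['img'],*o,100,135,4)[:540,:400]
cv2.imwrite('pics/c5.png',np.hstack([A,B]))
E
```

```text
(array([0.015, 0.016, 0.017]), np.float64(-0.044), array([ 0.5853, -0.2755,  0.206 ]), array([-1.7998e+02,  4.0000e-02,  1.7578e+02]), array([-1.13,  0.31, -0.45]))
[205  76]
[267 153] [317 213]
```

View pics/c5.png

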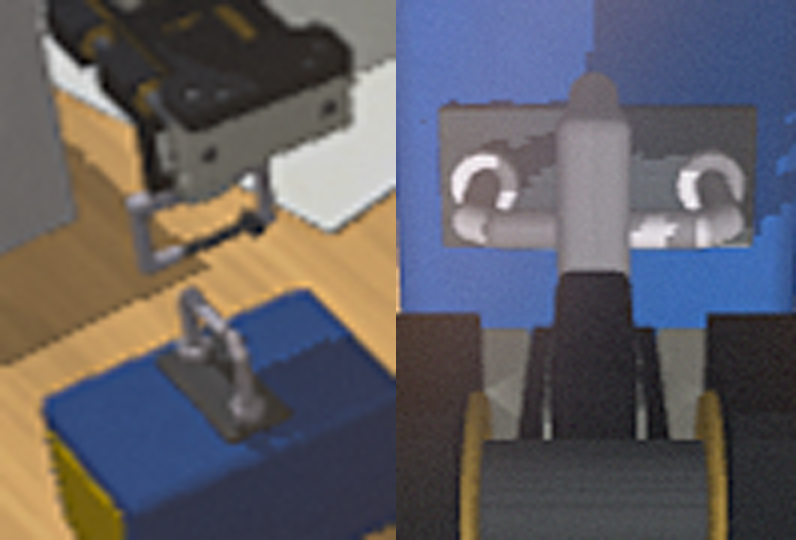

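```bash
python3 - <<'E'
from h import *
d=load('s5');a=np.radians(175.8-180);u=np.array([np.cos(a),np.sin(a),0])
T=np.array([.5855,-.2755,.206-.0394])+u*.001
f=lambda x,z:(proj(d,T+u*(x-8)/1000+[0,0,z/1000])[0]-[205,76])*6
for x,z in((38,0),(38,42),(-32,0),(-32,42),(15.5,4),(-20,4),(34,4),(-28,4),(8,33)):print(x,z,f(x,z).round())
i=d['img'][76:166,205:271,::-1]
cv2.imwrite('pics/c6.png',cv2.resize(i[15:55,15:60],None,fx=13,fy=13,interpolation=cv2.INTER_CUBIC))
E
```

```text
38 0 [141. 273.]
38 42 [128. 198.]
-32 0 [276. 217.]
-32 42 [267. 142.]
15.5 4 [184. 248.]
-20 4 [252. 219.]
34 4 [147. 263.]
-28 4 [268. 213.]
8 33 [191. 190.]
```

View pics/c6.png

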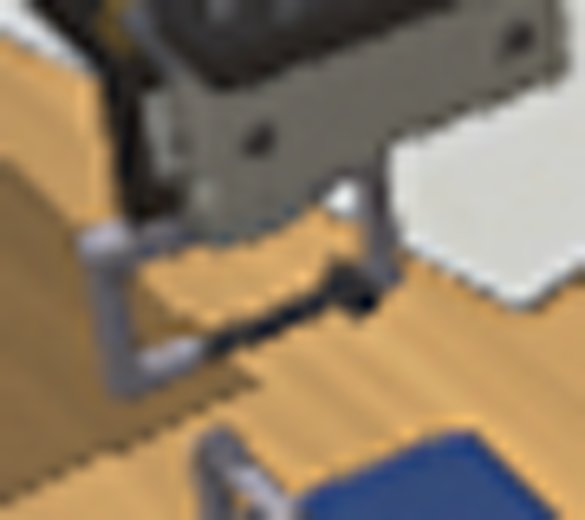

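Request:
{"name": "jog_arm", "arguments": {
  "deltas": [
    [[0.01,0.01,0.1,0],[0.01,0.01,0.2,0],[0.01,0.01,0.26,0],[0.01,0.01,0.26,0],[0.01,0.01,0.26,0]]
  ]
}}

```text
t: 10.18
eef_pos: [0.5845, -0.2748, 0.1901]
ee_rot: [-3.141, 0.0, 3.068]
force: [-0.7, -0.9, -1.3]
width: 0.0098
gripper_force: 40.0
```

Request:
{"name": "jog_arm", "arguments": {
  "deltas": [
    [[0,0,0.03,0],[0,0,0.06,0],[0,0,0.06,0]]
  ]
}}

```text
t: 10.55
eef_pos: [0.5842, -0.2747, 0.1861]
ee_rot: [3.142, -0.0, 3.068]
force: [-0.9, 0.8, -1.4]
width: 0.01
gripper_force: 40.0
```

Request:
{"name": "jog_arm", "arguments": {
  "deltas": [
    [[0,0,0.03,0],[0,0,0.06,0],[0,0,0.06,0]]
  ]
}}

```text
t: 10.92
eef_pos: [0.5842, -0.2747, 0.1825]
ee_rot: [3.142, -0.0, 3.068]
force: [-0.3, 0.9, -1.0]
width: 0.0097
gripper_force: 40.0
```

Request:
{"name": "jog_arm", "arguments": {
  "deltas": [
    [[0,0,0.03,0],[0,0,0.06,0],[0,0,0.06,0]]
  ]
}}

```text
t: 11.3
eef_pos: [0.5842, -0.2747, 0.1789]
ee_rot: [3.142, -0.0, 3.068]
force: [-0.2, 0.4, -1.7]
width: 0.01
gripper_force: 40.0
```

Request:
{"name": "jog_arm", "arguments": {
  "deltas": [
    [[0,0,0.03,0],[0,0,0.06,0],[0,0,0.06,0]]
  ]
}}

```text
t: 11.68
eef_pos: [0.5842, -0.2747, 0.1753]
ee_rot: [3.142, -0.0, 3.068]
force: [0.4, -0.1, -2.1]
width: 0.0099
gripper_force: 40.0
```

Request:
{"name": "jog_arm", "arguments": {
  "deltas": [
    [[0,0,0.03,0],[0,0,0.06,0],[0,0,0.06,0]]
  ]
}}

```text
t: 12.05
eef_pos: [0.5842, -0.2747, 0.1717]
ee_rot: [3.142, -0.0, 3.068]
force: [0.4, -0.5, -1.8]
width: 0.0098
gripper_force: 40.0
```

Request:
{"name": "jog_arm", "arguments": {
  "deltas": [
    [[0,0,0.03,0],[0,0,0.06,0],[0,0,0.06,0]]
  ]
}}

```text
t: 12.42
eef_pos: [0.5843, -0.2748, 0.1685]
ee_rot: [-3.141, 0.0, 3.068]
force: [-1.3, 0.6, 1.2]
width: 0.0097
gripper_force: 40.0
```

Request:
{"name": "jog_arm", "arguments": {
  "deltas": [
    [[0,0,0.03,0],[0,0,0.06,0],[0,0,0.06,0]]
  ]
}}

```text
t: 12.8
eef_pos: [0.5845, -0.2748, 0.1648]
ee_rot: [-3.141, 0.0, 3.068]
force: [-1.2, 0.2, 2.5]
width: 0.0097
gripper_force: 40.0
```

Request:
{"name": "jog_arm", "arguments": {
  "deltas": [
    [[0,0,0.05,0],[0,0,0.1,0],[0,0,0.13,0],[0,0,0.13,0]]
  ]
}}

```text
t: 13.3
eef_pos: [0.5845, -0.2749, 0.1571]
ee_rot: [-3.141, 0.0, 3.068]
force: [-0.0, -0.1, 5.5]
width: 0.0101
gripper_force: 40.0
```

Request:
{"name": "jog_arm", "arguments": {
  "deltas": [
    [[0,0,0.05,0],[0,0,0.1,0],[0,0,0.1,0]]
  ]
}}

```text
t: 13.68
eef_pos: [0.5838, -0.2748, 0.1508]
ee_rot: [-3.142, -0.001, 3.068]
force: [-1.9, -0.3, 5.2]
width: 0.0096
gripper_force: 40.0
```

Request:
{"name": "jog_arm", "arguments": {
  "deltas": [
    [[0,0,0.03,0],[0,0,0.06,0],[0,0,0.06,0]]
  ]
}}

```text
t: 14.05
eef_pos: [0.5832, -0.2747, 0.147]
ee_rot: [3.141, -0.002, 3.068]
force: [-3.1, 0.8, 4.3]
width: 0.0101
gripper_force: 40.0
```

Request:
{"name": "jog_arm", "arguments": {
  "deltas": [
    [[0,0,0.03,0],[0,0,0.03,0],[0,0,0.03,0]]
  ]
}}

```text
t: 14.42
eef_pos: [0.5828, -0.2746, 0.1447]
ee_rot: [3.141, -0.003, 3.067]
force: [-4.5, -1.2, 3.0]
width: 0.0096
gripper_force: 40.0
```

Request:
{"name": "jog_arm", "arguments": {
  "deltas": [
    [[0,0,0.03,0],[0,0,0.03,0],[0,0,0.03,0]]
  ]
}}

```text
t: 14.8
eef_pos: [0.5824, -0.2744, 0.1425]
ee_rot: [3.141, -0.004, 3.067]
force: [-7.1, 0.1, 2.3]
width: 0.0097
gripper_force: 40.0
```

Request:
{"name": "jog_arm", "arguments": {
  "deltas": [
    [[0,0,0.03,0],[0,0,0.03,0],[0,0,0.03,0]]
  ]
}}

```text
t: 15.18
eef_pos: [0.585, -0.2746, 0.1417]
ee_rot: [3.141, 0.001, 3.068]
force: [-0.4, -0.4, -1.7]
width: 0.0099
gripper_force: 40.0
```

Request:
{"name": "jog_arm", "arguments": {
  "deltas": [
    [[0,0,-0.05,0],[0,0,-0.1,0],[0,0,-0.15,0],[0,0,-0.18,0],[0,0,-0.18,0],[0,0,-0.18,0]]
  ]
}}

```text
t: 15.92
eef_pos: [0.5843, -0.2747, 0.1527]
ee_rot: [3.142, -0.0, 3.068]
force: [0.4, -0.3, -1.1]
width: 0.0102
gripper_force: 40.0
```

Request:
{"name": "jog_arm", "arguments": {
  "deltas": [
    [[0,0,-0.015,0],[0,0,-0.015,0]]
  ]
}}

```text
t: 16.18
eef_pos: [0.5844, -0.2748, 0.1537]
ee_rot: [-3.142, 0.0, 3.068]
force: [1.0, 0.1, -1.8]
width: 0.0097
gripper_force: 40.0
```

Request:
{"name": "jog_arm", "arguments": {
  "deltas": [
    [[0,0,-0.015,0],[0,0,-0.015,0]]
  ]
}}

```text
t: 16.42
eef_pos: [0.5844, -0.2748, 0.1547]
ee_rot: [-3.142, 0.0, 3.068]
force: [0.3, -0.3, -1.2]
width: 0.0099
gripper_force: 40.0
```

Request:
{"name": "jog_arm", "arguments": {
  "deltas": [
    [[0,0,-0.015,0],[0,0,-0.015,0]]
  ]
}}

```text
t: 16.68
eef_pos: [0.5844, -0.2748, 0.1556]
ee_rot: [-3.142, 0.0, 3.068]
force: [0.6, -1.4, -1.4]
width: 0.0097
gripper_force: 40.0
```

Request:
{"name": "jog_arm", "arguments": {
  "deltas": [
    [[0,0,-0.01,0],[0,0,-0.01,0]]
  ]
}}

```text
t: 16.92
eef_pos: [0.5844, -0.2747, 0.1561]
ee_rot: [-3.142, 0.0, 3.068]
force: [-0.3, -1.1, -2.1]
width: 0.01
gripper_force: 40.0
```

Request:
{"name": "jog_arm", "arguments": {
  "deltas": [
    [[0,0,-0.01,0],[0,0,-0.01,0]]
  ]
}}

```text
t: 17.18
eef_pos: [0.5844, -0.2747, 0.1567]
ee_rot: [3.142, 0.0, 3.068]
force: [-0.6, 0.4, -1.9]
width: 0.0097
gripper_force: 40.0
```

Request:
{"name": "jog_arm", "arguments": {
  "deltas": [
    [[0,0,-0.01,0],[0,0,-0.01,0]]
  ]
}}

```text
t: 17.42
eef_pos: [0.5844, -0.2748, 0.1573]
ee_rot: [-3.142, 0.0, 3.068]
force: [-0.5, -0.4, -1.2]
width: 0.0098
gripper_force: 40.0
```

Request:
{"name": "jog_arm", "arguments": {
  "deltas": [
    [[0,0,-0.01,0],[0,0,-0.01,0]]
  ]
}}

```text
t: 17.68
eef_pos: [0.5843, -0.2747, 0.1578]
ee_rot: [3.142, -0.0, 3.068]
force: [0.4, -0.2, -2.9]
width: 0.0095
gripper_force: 40.0
```

Request:
{"name": "jog_arm", "arguments": {
  "deltas": [
    [[0,0,-0.01,0],[0,0,-0.01,0]]
  ]
}}

```text
t: 17.92
eef_pos: [0.5842, -0.2747, 0.1581]
ee_rot: [3.141, -0.0, 3.068]
force: [0.1, -0.8, -5.1]
width: 0.0097
gripper_force: 40.0
```

Request:
{"name": "jog_arm", "arguments": {
  "deltas": [
    [[0,0,-0.015,0],[0,0,-0.015,0]]
  ]
}}

```text
t: 18.18
eef_pos: [0.5841, -0.2746, 0.1585]
ee_rot: [3.141, -0.001, 3.068]
force: [2.6, -1.5, -10.9]
width: 0.01
gripper_force: 40.0
```

Request:
{"name": "jog_arm", "arguments": {
  "deltas": [
    [[0,0,-0.01,0],[0,0,-0.01,0]]
  ]
}}

```text
t: 18.42
eef_pos: [0.584, -0.2746, 0.1588]
ee_rot: [3.141, -0.001, 3.067]
force: [3.6, -3.3, -16.8]
width: 0.0095
gripper_force: 40.0
```

Request:
{"name": "jog_arm", "arguments": {
  "deltas": [
    [[0,0,0.01,0],[0,0,0.01,0],[0,0,0.01,0],[0,0,0.01,0],[0,0,0.01,0]]
  ]
}}

```text
t: 19.05
eef_pos: [0.5841, -0.2746, 0.159]
ee_rot: [3.141, -0.001, 3.068]
force: [3.5, -1.0, -19.0]
width: 0.0098
gripper_force: 40.0
```

Request:
{"name": "jog_arm", "arguments": {
  "deltas": [
    [[0,0,0.03,0],[0,0,0.03,0]]
  ]
}}

```text
t: 19.3
eef_pos: [0.5842, -0.2748, 0.1584]
ee_rot: [-3.141, 0.0, 3.068]
force: [-0.1, 0.1, -9.2]
width: 0.0098
gripper_force: 40.0
```

Request:
{"name": "jog_arm", "arguments": {
  "deltas": [
    [[0,0,0.06,0],[0,0,0.12,0],[0,0,0.18,0],[0,0,0.24,0],[0,0,0.27,0],[0,0,0.28,0],[0,0,0.28,0]]
  ]
}}

```text
t: 20.18
eef_pos: [0.5844, -0.2747, 0.1408]
ee_rot: [-3.142, -0.0, 3.068]
force: [0.3, -0.1, -1.8]
width: 0.0097
gripper_force: 40.0
```

Request:
{"name": "jog_arm", "arguments": {
  "deltas": [
    [[0,0,0.01,0],[0,0,0.01,0]]
  ]
}}

```text
t: 20.42
eef_pos: [0.5844, -0.2747, 0.1402]
ee_rot: [3.142, 0.0, 3.068]
force: [0.1, -1.2, -2.1]
width: 0.0099
gripper_force: 40.0
```

Request:
{"name": "jog_arm", "arguments": {
  "deltas": [
    [[0,0,0.01,0],[0,0,0.01,0]]
  ]
}}

```text
t: 20.68
eef_pos: [0.5844, -0.2748, 0.1396]
ee_rot: [-3.142, 0.0, 3.068]
force: [0.6, 0.5, -1.3]
width: 0.0096
gripper_force: 40.0
```

Request:
{"name": "jog_arm", "arguments": {
  "deltas": [
    [[0,0,0.01,0],[0,0,0.01,0]]
  ]
}}

```text
t: 20.92
eef_pos: [0.5844, -0.2748, 0.1394]
ee_rot: [-3.141, 0.0, 3.068]
force: [-2.4, 0.6, 2.0]
width: 0.0097
gripper_force: 40.0
```

Request:
{"name": "jog_arm", "arguments": {
  "deltas": [
    [[0,0,0.01,0],[0,0,0.01,0]]
  ]
}}

```text
t: 21.18
eef_pos: [0.5844, -0.2748, 0.1393]
ee_rot: [-3.141, 0.001, 3.068]
force: [-2.4, 2.6, 6.7]
width: 0.0098
gripper_force: 40.0
```

Request:
{"name": "jog_arm", "arguments": {
  "deltas": [
    [[0,0,0.01,0],[0,0,0.01,0]]
  ]
}}

```text
t: 21.42
eef_pos: [0.5845, -0.2748, 0.1392]
ee_rot: [-3.141, 0.001, 3.068]
force: [-3.9, 2.6, 9.5]
width: 0.0095
gripper_force: 40.0
```

Request:
{"name": "jog_arm", "arguments": {
  "deltas": [
    [[0,0,-0.03,0],[0,0,-0.03,0],[0,0,-0.03,0]]
  ]
}}

```text
t: 21.8
eef_pos: [0.5844, -0.2748, 0.1394]
ee_rot: [-3.142, 0.0, 3.068]
force: [0.1, -0.1, 0.3]
width: 0.0103
gripper_force: 40.0
```

Request:
{"name": "jog_arm", "arguments": {
  "deltas": [
    [[0,0,0,0],[0,0,0,0],[0,0,0,0],[0,0,0,0]]
  ],
  "squeeze": 3
}}

```text
t: 22.3
eef_pos: [0.5844, -0.2747, 0.1395]
ee_rot: [3.142, 0.0, 3.068]
force: [-0.2, 0.7, -1.4]
width: 0.01
gripper_force: 3.0
```

Request:
{"name": "jog_arm", "arguments": {
  "deltas": [
    [[0,0,0,0],[0,0,0,0],[0,0,0,0],[0,0,0,0],[0,0,0,0],[0,0,0,0],[0,0,0,0],[0,0,0,0]]
  ],
  "grip": 60
}}

```text
t: 23.3
eef_pos: [0.5843, -0.2748, 0.1396]
ee_rot: [-3.142, -0.0, 3.068]
force: [0.2, 0.5, 0.2]
width: 0.0597
gripper_force: 0.0
```

```bash
python3 - <<'E'
from h import *
w=grab('wrist','w6');d=grab('scene','s6')
p=proj(d,[.585,-.2745,.14])[0].astype(int);o=p-[33,45]
A=cv2.resize(d['img'][o[1]:o[1]+90,o[0]:o[0]+66,::-1],None,fx=6,fy=6,interpolation=cv2.INTER_CUBIC)
q=proj(w,[.585,-.2745,.14])[0].astype(int);print(q)
B=cv2.resize(w['img'][140:320,255:388,::-1],None,fx=3,fy=3,interpolation=cv2.INTER_CUBIC)
cv2.imwrite('pics/c7.png',np.hstack([A,B]))
E
```

```text
[317 250]
```

View pics/c7.png

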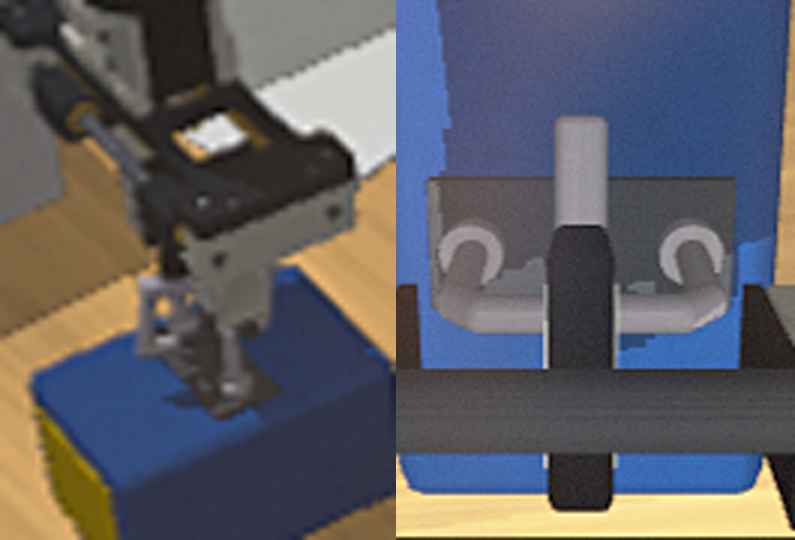

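The hook hangs on the bar and the fingers are clear of the tab: the tab's right-hand view runs from about (580,230) to (580,510), with a finger on each side. I'll retract straight up next.

Request:
{"name": "jog_arm", "arguments": {
  "deltas": [
    [[0,0,-0.2,0],[0,0,-0.5,0],[0,0,-0.9,0],[0,0,-1.4,0],[0,0,-1.9,0],[0,0,-2.2,0],[0,0,-2.2,0],[0,0,-2.2,0]]
  ]
}}

```text
t: 24.4
eef_pos: [0.5839, -0.2745, 0.2707]
ee_rot: [3.141, -0.001, 3.068]
force: [-0.7, 1.1, -0.5]
width: 0.0602
gripper_force: 0.0
```

```bash
python3 - <<'E'
from h import *
w=grab('wrist','w7');d=grab('scene','s7');w2=grab('wrist','w8')
print(np.abs(w['img'].astype(int)-w2['img'])[120:230,250:390].max())
p=proj(d,[.585,-.2745,.14])[0].astype(int);o=p-[33,45]
A=cv2.resize(d['img'][o[1]:o[1]+90,o[0]:o[0]+66,::-1],None,fx=6,fy=6,interpolation=cv2.INTER_CUBIC)
q=proj(w,[.585,-.2745,.14])[0].astype(int);print(q)
B=cv2.resize(w['img'][q[1]-90:q[1]+90,q[0]-66:q[0]+67,::-1],None,fx=3,fy=3,interpolation=cv2.INTER_CUBIC)
cv2.imwrite('pics/c8.png',np.hstack([A,B]))
E
```

```text
88
[316 194]
```

View pics/c8.png

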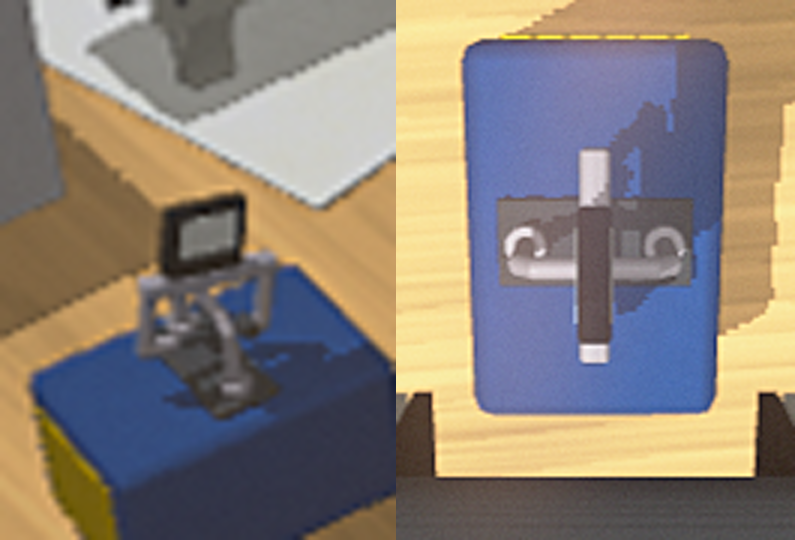

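Request:
{"name": "jog_arm", "arguments": {
  "deltas": [
    [[0,0,0,0],[0,0,0,0],[0,0,0,0],[0,0,0,0],[0,0,0,0],[0,0,0,0],[0,0,0,0],[0,0,0,0]]
  ]
}}

```text
t: 25.55
eef_pos: [0.5843, -0.2748, 0.2716]
ee_rot: [3.142, -0.0, 3.068]
force: [-1.1, 0.3, 0.9]
width: 0.06
gripper_force: 0.0
```

Request:
{"name": "jog_arm", "arguments": {
  "deltas": [
    [[0,0,0,0],[0,0,0,0],[0,0,0,0],[0,0,0,0],[0,0,0,0],[0,0,0,0],[0,0,0,0],[0,0,0,0]]
  ]
}}

```text
t: 26.55
eef_pos: [0.5843, -0.2747, 0.2716]
ee_rot: [-3.142, -0.0, 3.068]
force: [-0.3, 0.7, -0.0]
width: 0.0603
gripper_force: 0.0
```

```bash
python3 - <<'E'
from h import *
a=grab('scene','s9');b=load('s7')
x,y=proj(a,[.585,-.2745,.14])[0].astype(int)
print(np.abs(a['img'].astype(int)-b['img'])[y-30:y+20,x-20:x+20].mean())
print(arm.job_done())
E
```

```text
0.7873333333333333
the job is handed in; nothing more can be done
None
```

The hook is clipped onto the eye, tugged, hanging released on the bar and handed in at about 27 s; the tug overshot its 10 N target, with the highest reading 19 N at the wrist (about 17–18 N on the eye after the hook's weight, under the 20 N limit), and no verdict came back.

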